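# Pin the column-stand carriage to its clevis

## Task

Lock the sliding carriage of the column stand with the headed pin from the white rack: first stand the pin in the hole of the stand's upper ear so that it rests on the steel bar, and let go. Then slide the carriage gently towards the ear by its black post until the bar's hole comes under the pin and the pin drops in, and stop as soon as you feel it catch. Finally press the pin fully home, its head flat on the ear, without forcing anything, and leave the plain rod, the beaker, the bottle and the screwdriver where they are.

Things in the scene. Friction and masses are not known exactly. Their poses are not given: they have to be found in the camera images.
- stand: Fixed stand foot: dark steel base plate 80 x 300 x 12 mm, from y=-225 to +75 mm of its own frame, with an aluminium clevis. Origin on the table under the clevis hole, z up; the carriage is to be slid to its +y. Lower block 36 x 36 mm, z 12 to 40 mm; upper ear 36 x 36 mm, z 50 to 66 mm, on a web at x 18 to 30 mm. Vertical hole at x=y=0: 13.3 mm wide in the ear, 14.5 mm in the block.
- ear_hole (a point): Centre of the mouth of the clevis hole, on top of the upper ear, 66 mm above the table; axes as the stand's. The headed pin's tip is 17 mm below this point when it rests on the bar, about 28 to 36 mm below once it has dropped through the bar onto the spring ball, 42 mm below when fully home.
- bar_gap (a point): Point on the clevis hole's axis midway in the gap between ear and lower block, 45 mm above the table; fixed to the stand, axes as its. Here runs a flat steel bar along y, 28 mm wide, z 41 to 49 mm, fixed to the carriage. It has one hole, 13.5 mm wide, at x=0; all else of it blocks the clevis hole. At the start its hole is 12 to 72 mm short of the axis, on the -y side.
- ball (a point): Spring ball in the wall of the lower block's hole (+y side), 31 mm above the table, 8 mm off the axis, 4 mm in radius; fixed point on the stand, axes as the stand's. It holds back the falling pin; about 3 to 10 N down on the pin's head pushes the pin past it, and the ball then grips the pin.
- post_top (a point): Centre of the top of the carriage's black post, 123 mm above the table; axes as the stand's. Post 18 x 18 mm, sides along x and y, 75 mm tall on the grey carriage block (56 x 50 mm, top at z=48 mm). It slides along the stand's y only, with 2.5 N friction, and stays where left. See bar_mid for the bar's hole.
- bar_mid (a point): Point moving with the carriage, 125 mm in +y from the post's axis, 45 mm above the table; axes as the stand's. The bar's hole would be here at the middle setting, but the bar has been screwed in or out by up to 20 mm along y, not reported: the hole is somewhere within 20 mm of this point. The carriage can overrun, but stops dead once the pin has dropped into the bar.
- pin: Headed steel locking pin standing in the rack: shank 12 mm thick, 42 mm long, with the last 2.5 mm tapering to 9 mm at the tip; above it a round head 20 mm across, 28 mm tall. Total 70 mm, about 80 g. Origin at the centre of the tip's end face; z along the pin towards the head.
- rack: Fixed white block 165 x 50 x 45 mm with three holes, 30 mm deep, in a row along its own x, 55 mm apart. Origin at the centre of the underside. The pin and the rod stand in its two outer holes, tips 15 mm above the table; either may be at either end.
- rod: Plain steel rod without a head, 12 mm thick, 75 mm long, standing in the rack. Origin at its lower end. Not needed: leave alone.
- beaker: Open glass beaker, 72 mm across, 90 mm tall; origin under its centre. Leave alone.
- flask: Amber bottle with black cap, 60 mm across, 130 mm tall; origin under its centre. Leave alone.
- driver: Yellow-handled screwdriver lying flat; origin under its middle, x along it. Leave alone.
There are look-alikes about, which are no part of the job. What is shaped like the pin but blue or turquoise is not meant.

How it is judged:
By the outcome, as a careful person would: the job done as asked, in the order asked, and still so for the second after the job is handed in, with the robot touching nothing.
It also fails if it takes over 69 s, if anything falls off the work surface, if the arm or the gripper's body presses on something with over 40 N, if the wrist force passes 120 N, or if a joint passes its speed limit or range.

## Robot

A 6-joint arm with a two-finger parallel gripper is mounted at the origin on the work surface. World frame = base frame: x ahead of the robot, y to its left, z up, the work surface at z = 0. Lengths are in m, angles in degrees, forces in N, time in s.
With the tool pointing down it reaches from about 0.25 to 0.725 m from the base axis. Payload 9.7 kg.
Tool frame: the origin (TCP) lies at the very end of the fingers, on their centre line; the grasp point (between the pads) lies 19 mm behind it; z points along the fingers, y is the line along which they close (so a half turn about z gives the same grasp; the last joint's range is limited). The gripper opens to 85 mm and grips with 20 to 120 N. Pads are 22 mm wide; open, the fingers measure 114 mm over their backs; the gripper's body (76 mm by 85 mm) begins 54 mm behind the grasp point. The pads swing forward as they close: fully open they stand 13 mm farther back than shut.
Start: joints at [73.281, 4.979, 10.078, 95.1, 0, 90], TCP at [0.158, 0.527, 0.231] pointing down, gripper open.
Joint ranges: [-179.16, 179.16], [-48.56, 103.87], [-65.8, 70.77], [-126.05, 130.52], [-82.76, 87.17], [-180, 180]. Speed limits (degrees/s): [127.2, 127.2, 147.25, 180, 180, 180].

## Interface

Orientations are given as [roll, pitch, yaw] about the fixed x, y, z axes, in that order (R = Rz(yaw) Ry(pitch) Rx(roll)).
In Python, from workcell import bot gives the robot as it stands.
- The arm moves only by the tool arm_command, never from a script. Its argument "series" is a list of rows, each a list of 4 numbers: the shift along the tool's x, y, z in m, then the turn about the tool's z in rad. A call has exactly 5 rows; each row is the pose to reach, as a shift and turn from the pose commanded when the call began, along the tool's axes at that moment; what a row does not reach only later rows make up. A row lasts 1/10 s, in which the tool goes at most 50 mm and 8.59 degrees, less where a joint would pass 70% of its speed; a pose out of reach is approached as far as the arm can. A call with a gripper value outside its range is refused whole. "hand" is the finger opening in m, from 0 to 0.0854, set as the call begins (left out, the last holds). The fingers move at their own pace and stop on an object; "grip_force" is the grip in N (left out, the last holds). Time passes only in rows, so rows that repeat a pose let the fingers close, or fill a call up. It gives the time, the measured TCP pose, the force, the opening and the grip force at its end, in the units of the state.
- bot.get_obs(): the state, without advancing time (a new reading comes with each control period).
- bot.camera(name): name is "scene" or "top"; returns a dict with "color" (480x640x3 uint8, blue, green, red), "camera_matrix" (3x3 intrinsics, pixels), "dist_coeffs" ([k1, k2, p1, p2, k3] as OpenCV has them; the pictures are not rectified), "xyz" and "orientation" of the camera in the world. Camera axes: x right, y up, looking along -z (the intrinsics and any distortion apply to the point x, -y, -z); pixel columns grow to the right and rows downward; lengths in m; the calibration is good to about 2 mm. A picture is of the moment at which its call begins. There is no depth.
- bot.job_done(): hands the job in; it is judged then, once.
Trained networks look in the newest picture that a camera, given by its name, has taken for a name from the list of things; names that differ only in an ending like _2 or _b are one class to them, and where a whole thing is asked for, a point or a joint stands for the part that bears it (a point fixed in the world has none). Each returns a list of dicts, best first, with "confidence" (0 to 1); they miss things now and then, are a little off and sometimes report something else, mostly with a low value. They report only what shows in the picture. A call takes as long as a camera call. They do not tell look-alikes from the thing itself.
- bot.find_in(camera, target): "location" ([column, row] in pixels, amid what is visible of it).
- bot.mark_of(camera, target): "location" ([column, row] in pixels: a listed point, or the origin of a listed thing).
The state is a dict: "time": time; "q": joint angles; "qd": joint speeds; "joint_efforts": joint torques, N m; "ee_pos": TCP position; "tcp_rot": TCP orientation; "wrist_force": force on the tool from outside, world axes, zero at the start; "torque": the same for the moment, N m; "opening": finger opening in m; "grasp_force": force on a finger pad.
Only numpy, scipy, OpenCV 4.12 (cv2) and the standard library are available. Lean on these libraries where they do the work, as an engineer would, in place of code of your own. Each camera call takes 0.05 s, during which the arm holds its last target. There are 200 camera calls.

## Working session

There is one attempt and no reset: what is moved stays moved. The work goes in short steps, Python scripts to look and compute and a tool call to move; the robot and the scene stay as the last step left them, time stands still between calls to the robot, and variables do not carry over. Pictures are saved under pics/ and viewed, at most 10 in all, crops included, and the job is handed in when it is done.

Besides the shell and the picture viewer there is one more tool, called after "Call:" as a command line: name --pt "numbers of a row" for each row, then --argument value for the rest. arm_command: Moves the arm, as the interface text tells. Its arguments: {"type":"object","properties":{"series":{"type":"array"},"hand":{"type":"number"},"grip_force":{"type":"number"}},"required":["series"]}

```bash
mkdir -p pics
cat > h.py <<'E'
import numpy as np, cv2
from workcell import bot
from scipy.spatial.transform import Rotation as R
def rot(o):
    o=np.array(o,float)
    if o.shape==(3,3): return o
    return R.from_euler('xyz',o,degrees=True).as_matrix() if o.size==3 else R.from_quat(o).as_matrix()
def ray(c,uv):
    p=cv2.undistortPoints(np.array([[uv]],float),np.array(c['camera_matrix'],float),np.array(c['dist_coeffs'],float))[0,0]
    return np.array(c['xyz'],float), rot(c['orientation'])@np.array([p[0],-p[1],-1])
def atz(c,uv,z):
    o,d=ray(c,uv); return o+d*(z-o[2])/d[2]
def tri(c1,u1,c2,u2):
    o,d=ray(c1,u1);p,e=ray(c2,u2)
    s=np.linalg.lstsq(np.c_[d,-e],p-o,rcond=None)[0]
    a,b=o+s[0]*d,p+s[1]*e
    return (a+b)/2,np.linalg.norm(a-b)
def proj(c,P):
    q=rot(c['orientation']).T@(np.array(P,float)-np.array(c['xyz'],float)); q=np.array([[q[0],-q[1],-q[2]]])
    return cv2.projectPoints(q,np.zeros(3),np.zeros(3),np.array(c['camera_matrix'],float),np.array(c['dist_coeffs'],float))[0][0,0]
E
ls
python3 - <<'E'
from h import *
C={n:bot.camera(n) for n in('scene','top')}
for n,c in C.items():
    cv2.imwrite(f'pics/{n}0.png',c['color']); print(n,c['xyz'],c['orientation'],c['dist_coeffs'],np.array(c['camera_matrix']).tolist())
Z={'ear_hole':.066,'bar_gap':.045,'ball':.031,'post_top':.123,'bar_mid':.045,'stand':0,'pin':.015,'rod':.015,'rack':0,'beaker':0,'flask':0,'driver':0}
for t,z in Z.items():
    for n in C:
        for r in bot.mark_of(n,t)[:3]:
            print(t,n,np.round(r['location'],1),round(r['confidence'],2),np.round(atz(C[n],r['location'],z),4))
print(bot.get_obs())
E
```

```text
h.py
pics
scene [ 1.02244597 -0.07990875  0.89559346] [31.12209227  0.42531928 73.84176523] [0.04212984 0.         0.         0.         0.        ] [[591.1692596469483, 0.0, 309.35938554204296], [0.0, 591.1692596469483, 241.25147696940505], [0.0, 0.0, 1.0]]
top [0.43973032 0.07411559 0.87770389] [  9.06549945  -1.48708716 -90.71266056] [0.00561944 0.         0.         0.         0.        ] [[476.31550561347785, 0.0, 310.62634781608284], [0.0, 476.31550561347785, 236.22975495284473], [0.0, 0.0, 1.0]]
ear_hole scene [250. 245.] 0.72 [ 0.5191 -0.0415  0.066 ]
ear_hole top [365.2 264.8] 0.86 [ 0.5186 -0.0416  0.066 ]
ear_hole top [365.5 267.4] 0.31 [ 0.5142 -0.0419  0.066 ]
bar_gap scene [257.  250.1] 0.67 [ 0.5193 -0.0315  0.045 ]
bar_gap top [364.5 267.1] 0.98 [ 0.5166 -0.0432  0.045 ]
ball scene [255.8 254.7] 0.7 [ 0.5192 -0.0348  0.031 ]
ball top [355.5 269.2] 0.95 [ 0.5143 -0.0289  0.031 ]
post_top scene [137.2 247.2] 0.87 [ 0.5092 -0.2089  0.123 ]
post_top top [474.7 269.3] 0.98 [ 0.5042 -0.209   0.123 ]
bar_mid scene [221.8 252.6] 0.65 [ 0.5074 -0.0888  0.045 ]
bar_mid top [390
[... 951 characters left out ...]
5 352.9] 0.58 [0.3671 0.0309 0.    ]
{'time': 1.3, 'q': array([7.32828352e+01, 4.98210502e+00, 1.00786052e+01, 9.51008553e+01,
       1.87972148e-03, 8.99979062e+01]), 'qd': array([-0.06390417, -0.03217808,  0.05467067, -0.08490197,  0.05230697,
        0.02857413]), 'joint_efforts': array([ 6.56585853e-04, -5.20104682e+01,  4.64856720e+01,  1.76756766e-03,
        1.46629077e-06,  1.48710185e-06]), 'ee_pos': array([0.15819508, 0.52675081, 0.23125688]), 'tcp_rot': array([-1.79995645e+02, -1.87988063e-03,  1.63284929e+02]), 'wrist_force': array([-0.44993285,  0.14524529,  0.02632946]), 'torque': array([-0.01423691,  0.04020711, -0.03183908]), 'grasp_force': 0.0, 'opening': 0.0855635415898318}
```

View pics/scene0.png

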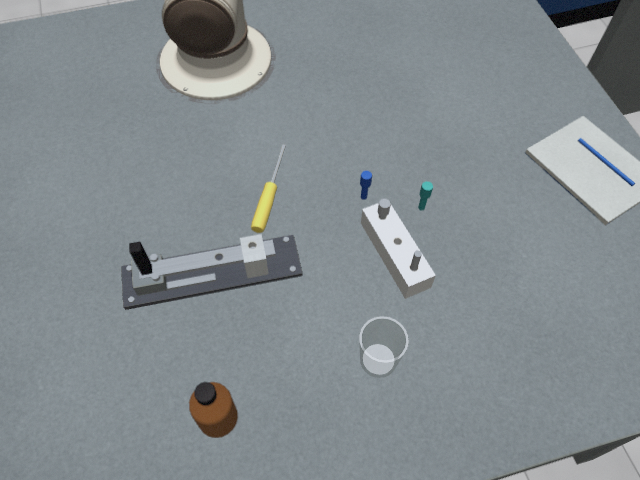

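View pics/top0.png

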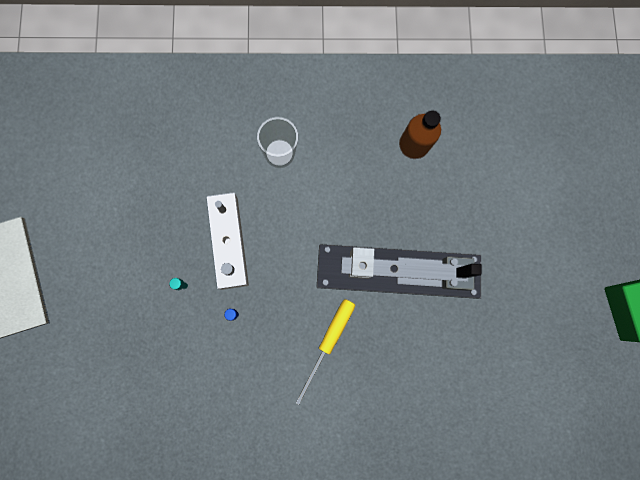

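Run:
```python
import cv2
a=cv2.imread('pics/scene0.png')[160:300,330:470]; b=cv2.imread('pics/top0.png')[190:330,160:300]
cv2.imwrite('pics/crop0.png',cv2.resize(cv2.hconcat([a,b]),(800,400),interpolation=cv2.INTER_CUBIC))
```

```text
(no output)
```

View pics/crop0.png

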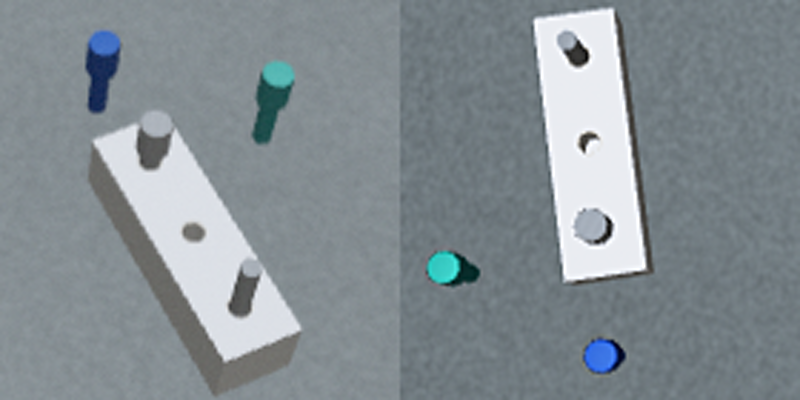

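The pin could be one of three: the blue one at scene (365,185), the turquoise one at (425,195), or the grey headed one at scene (384,208), top (227,268). The crop confirms the grey one, because it stands in an end hole of the white rack and has a wide head. The grey headless one at scene (416,262) is the rod. The bar's hole shows at scene (219,257), top (394,268), and the ear hole at scene (252,246), top (363,265).

```bash
cat >> h.py <<'E'
class L(dict): pass
E
python3 - <<'E'
from h import *
C={n:bot.camera(n) for n in('scene','top')}
def cen(n,u,r,dark=True,thr=None):
    g=cv2.cvtColor(C[n]['color'],cv2.COLOR_BGR2GRAY).astype(float)
    x,y=u; p=g[y-r:y+r+1,x-r:x+r+1]; b=np.median(p)
    w=np.clip((b-p) if dark else (p-b),0,None); w[w<0.35*w.max()]=0
    k,lab,st,ce=cv2.connectedComponentsWithStats((w>0).astype(np.uint8))
    l=1+np.argmax([w[lab==i].sum() for i in range(1,k)]); yy,xx=np.mgrid[y-r:y+r+1,x-r:x+r+1]; w=w*(lab==l)
    return np.array([(w*xx).sum(),(w*yy).sum()])/w.sum(), int((lab==l).sum())
for nm,us,ut,z in(('ear',(252,246),(363,265),.066),('barhole',(219,257),(394,268),.049),('rackmid',(397,241),(226,240),.045)):
    a,na=cen('scene',us,6);b,nb=cen('top',ut,6)
    print(nm,a.round(1),na,b.round(1),nb,atz(C['scene'],a,z).round(4),atz(C['top'],b,z).round(4),tri(C['scene'],a,C['top'],b))
for nm,us,ut,z in(('head',(384.2,202.7),(226.5,267.7),.085),('rodtop',(417.5,253.5),(218.8,204.7),.090)):
    print(nm,atz(C['scene'],us,z).round(4),atz(C['top'],ut,z).round(4),tri(C['scene'],us,C['top'],ut))
# rack yaw / white mask, plate mask in top
im=C['top']['color']; hsv=cv2.cvtColor(im,cv2.COLOR_BGR2HSV)
m=((hsv[...,2]>200)&(hsv[...,1]<40)).astype(np.uint8); m[:180]=0;m[300:]=0;m[:,:190]=0;m[:,260:]=0
r=cv2.minAreaRect(cv2.findNonZero(m)); bx=cv2.boxPoints(r); P=np.array([atz(C['top'],q,.045) for q in bx]); print('rack',P.round(4).tolist(),P.mean(0))
g=hsv[...,2]; m=(g<85).astype(np.uint8); m[:235]=0;m[305:]=0;m[:,:310]=0;m[:,490:]=0
m=cv2.morphologyEx(m,cv2.MORPH_OPEN,np.ones((3,3)))
r=cv2.minAreaRect(cv2.findNonZero(m)); bx=cv2.boxPoints(r); P=np.array([atz(C['top'],q,.012) for q in bx]); print('plate',P.round(4).tolist(),P.mean(0))
t=[cv2.resize(C['scene']['color'][215:315,110:310],(800,400),interpolation=2)]
o=C['top']['color'][225:305,310:490].copy(); t=cv2.resize(o,(800,356),interpolation=2); s=cv2.resize(C['scene']['color'][225:310,115:305],(540,242),interpolation=2)
cv2.imwrite('pics/stand.png',cv2.vconcat([t,cv2.copyMakeBorder(s,0,0,0,260,0)]))
print(bot.get_obs()['time'])
E
```

```text
ear [251.6 244.4] 39 [364.3 263.8] 16 [ 0.5188 -0.0387  0.066 ] [ 0.5203 -0.04    0.066 ] (array([ 0.52018786, -0.03922714,  0.06854055]), np.float64(0.0008648994787528678))
barhole [218.5 256.5] 46 [393.7 268.1] 47 [ 0.5156 -0.0955  0.049 ] [ 0.514  -0.0939  0.049 ] (array([ 0.51414056, -0.09501002,  0.04619876]), np.float64(0.0011077254124590324))
rackmid [397.3 240.9] 46 [224.8 238.7] 27 [0.5684 0.1987 0.045 ] [0.5692 0.2021 0.045 ] (array([0.56872727, 0.20042282, 0.04507795]), np.float64(0.0034714666981651575))
head [0.5139 0.1908 0.085 ] [0.5142 0.1923 0.085 ] (array([0.51403746, 0.19158837, 0.08504382]), np.float64(0.0015257021260671171))
rodtop [0.623  0.2061 0.09  ] [0.6202 0.2061 0.09  ] (array([0.62117708, 0.20705604, 0.08632786]), np.float64(0.0006389371611963384))
rack [[0.6465, 0.2371, 0.045], [0.6528, 0.1867, 0.045], [0.4888, 0.1647, 0.045], [0.4832, 0.2137, 0.045]] [0.56782078 0.20056638 0.045     ]
plate [[0.4832, 0.0416, 0.012], [0.5638, 0.0352, 0.012], [0.5411, -0.2675, 0.012], [0.4604, -0.2565, 0.012]] [ 0.51212407 -0.11179235  0.012     ]
1.4
```

View pics/stand.png

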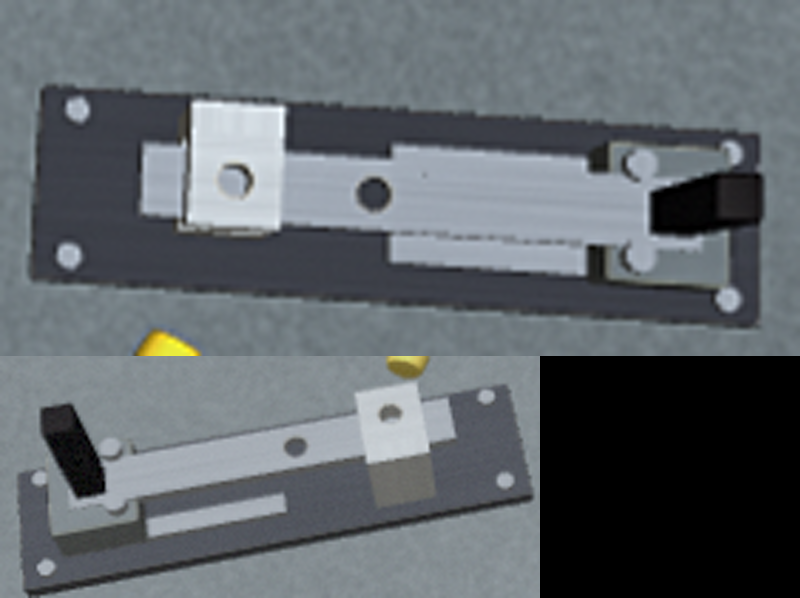

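The crops show the ear hole at top (362.5,265), 55 mm from the bar hole at (394,268). The stand's yaw is about -4.3°. I place the pin at (0.514, 0.192), which agrees with the rack geometry. Moving now.

Call:
arm_command --pt "-0.0435 -0.022 0 0.135" --pt "-0.087 -0.044 0 0.27" --pt "-0.131 -0.0655 0 0.405" --pt "-0.175 -0.087 0 0.54" --pt "-0.2185 -0.109 0 0.675" --hand 0.06

```text
time: 1.9
ee_pos: [0.3372, 0.358, 0.2315]
tcp_rot: [180.0, -0.0, 124.3]
wrist_force: [-0.2, 1.1, 0.6]
opening: 0.06
grasp_force: 0.0
```

```bash
cat >> h.py <<'E'
def to(x,y,z,yaw):
    o=bot.get_obs(); p=np.array(o['ee_pos']); Rm=rot(o['tcp_rot'])
    d=Rm.T@(np.array([x,y,z])-p); t=-(yaw-o['tcp_rot'][2]+180)%360-180
    print('t',round(o['time'],2),'pos',p.round(4),'rot',np.round(o['tcp_rot'],2),'F',np.round(o['wrist_force'],1),'T',np.round(o['torque'],2),'open',round(o['opening'],4),'gf',round(o['grasp_force'],1))
    print('shift',d.round(4),'turn',round(np.radians(t),3))
E
python3 -c "
from h import *
to(.514,.192,.15,85.7)"
```

```text
t 1.9 pos [0.3372 0.358  0.2315] rot [ 1.7997e+02 -1.0000e-02  1.2431e+02] F [-0.2  1.1  0.6] T [ 0.08 -0.06  0.04] open 0.06 gf 0.0
shift [-0.2368  0.0524  0.0815] turn 0.674
```

Call:
arm_command --pt "-0.046 0.0105 0 0.135" --pt "-0.093 0.021 0.01 0.27" --pt "-0.14 0.0315 0.03 0.405" --pt "-0.19 0.042 0.055 0.54" --pt "-0.237 0.0525 0.0815 0.674"

```text
time: 2.4
ee_pos: [0.5063, 0.201, 0.1562]
tcp_rot: [179.9, -0.0, 85.7]
wrist_force: [1.0, 2.2, -0.1]
opening: 0.0601
grasp_force: 0.0
```

Run:
```python
from h import *
C={n:bot.camera(n) for n in('scene','top')}
to(.514,.192,.055,85.7)
im=[cv2.resize(C['scene']['color'][130:290,310:470],(400,400),interpolation=2),cv2.resize(C['top']['color'][190:350,150:310],(400,400),interpolation=2)]
cv2.imwrite('pics/above.png',cv2.hconcat(im))
```

```text
t 2.5 pos [0.5064 0.1987 0.1525] rot [-1.7978e+02  1.7000e-01  8.5470e+01] F [-0.5 -0.5 -0.6] T [-0.01  0.04  0.  ] open 0.0599 gf 0.0
shift [-0.0058  0.0085  0.0975] turn -0.004
```

View pics/above.png

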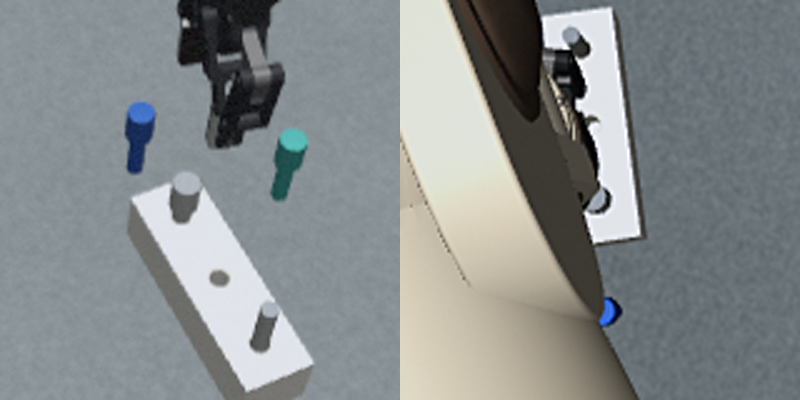

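The gripper is straight above the pin, with clear sides. The grey headed pin is at crop (185,185). Going down.

Call:
arm_command --pt "-0.006 0.0085 0.01 0" --pt "-0.006 0.0085 0.03 0" --pt "-0.006 0.0085 0.05 0" --pt "-0.006 0.0085 0.06 0" --pt "-0.006 0.0085 0.06 0"

```text
time: 3.0
ee_pos: [0.5122, 0.1964, 0.0954]
tcp_rot: [-179.9, 0.0, 86.1]
wrist_force: [-0.7, -0.4, 0.5]
opening: 0.06
grasp_force: 0.0
```

```bash
python3 -c "
from h import *
to(.514,.192,.055,85.7)"
```

```text
t 3.0 pos [0.5122 0.1964 0.0954] rot [-1.7991e+02  4.0000e-02  8.6090e+01] F [-0.7 -0.4  0.5] T [-0.04 -0.03 -0.  ] open 0.06 gf 0.0
shift [-0.0042  0.0022  0.0404] turn 0.007
```

Call:
arm_command --pt "-0.004 0.002 0.01 0.007" --pt "-0.004 0.002 0.02 0.007" --pt "-0.004 0.002 0.03 0.007" --pt "-0.004 0.002 0.04 0.007" --pt "-0.004 0.002 0.04 0.007"

```text
time: 3.5
ee_pos: [0.5139, 0.1916, 0.0546]
tcp_rot: [-179.9, 0.1, 85.6]
wrist_force: [0.4, -0.6, 0.7]
opening: 0.0604
grasp_force: 0.0
```

Run:
```python
from h import *
C={n:bot.camera(n) for n in('scene','top')}
to(.514,.192,.055,85.7)
cv2.imwrite('pics/g.png',cv2.resize(C['scene']['color'][150:290,310:450],(600,600),interpolation=2))
```

```text
t 3.6 pos [0.5145 0.1918 0.0562] rot [-1.7997e+02  1.0000e-02  8.5590e+01] F [0.8 0.2 0.9] T [-0.03 -0.01 -0.01] open 0.0598 gf 0.0
shift [ 0.0001 -0.0005  0.0012] turn -0.002
```

View pics/g.png

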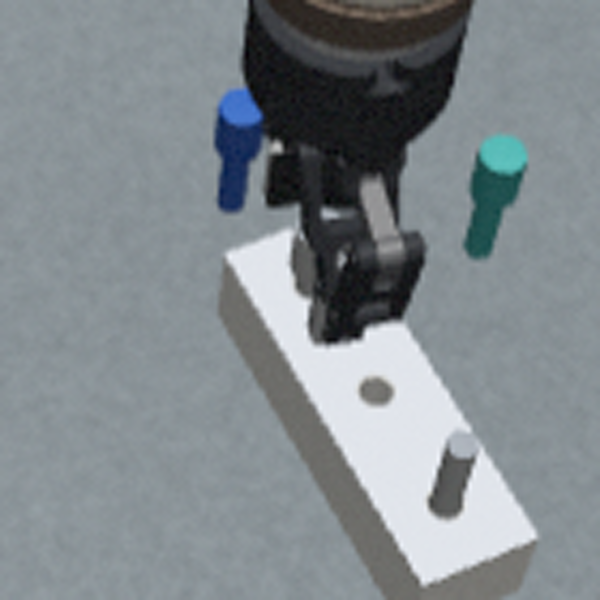

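The pin head sits between the fingers, at crop (303,262) behind the front finger. Closing.

Call:
arm_command --pt "0 0 0.001 0" --pt "0 0 0.001 0" --pt "0 0 0.001 0" --pt "0 0 0.001 0" --pt "0 0 0.001 0" --hand 0.01 --grip_force 40

```text
time: 4.1
ee_pos: [0.5146, 0.192, 0.0558]
tcp_rot: [-180.0, -0.0, 85.6]
wrist_force: [-3.5, 0.9, 4.9]
opening: 0.0187
grasp_force: 39.0
```

```bash
python3 -c "
from h import *
to(.514,.192,.055,85.7)"
```

```text
t 4.1 pos [0.5146 0.192  0.0558] rot [-1.800e+02 -2.000e-02  8.559e+01] F [-3.5  0.9  4.9] T [-0.02  0.78 -0.  ] open 0.0187 gf 39.0
shift [-0.0001 -0.0006  0.0008] turn -0.002
```

Call:
arm_command --pt "0 0 -0.005 0" --pt "0 0 -0.02 0" --pt "0 0 -0.045 0" --pt "0 0 -0.075 0" --pt "0 0 -0.09 0"

```text
time: 4.6
ee_pos: [0.5157, 0.1922, 0.1491]
tcp_rot: [179.8, -0.1, 85.6]
wrist_force: [0.6, 0.3, -1.4]
opening: 0.0189
grasp_force: 39.1
```

```bash
python3 -c "
from h import *
to(.518,-.0385,.14,85.7)"
```

```text
t 4.6 pos [0.5157 0.1922 0.1491] rot [ 1.7979e+02 -9.0000e-02  8.5580e+01] F [ 0.6  0.3 -1.4] T [-0.   -0.03  0.04] open 0.0189 gf 39.1
shift [-0.2298  0.02    0.0088] turn -0.002
```

Call:
arm_command --pt "-0.02 0.002 0 0" --pt "-0.05 0.0045 0 0" --pt "-0.085 0.0075 0 0" --pt "-0.12 0.0105 0 0" --pt "-0.155 0.0135 0 0"

```text
time: 5.1
ee_pos: [0.5163, 0.035, 0.1458]
tcp_rot: [180.0, 0.0, 85.6]
wrist_force: [0.1, 0.3, -2.0]
opening: 0.0188
grasp_force: 39.1
```

Call:
arm_command --pt "-0.03 0.0025 0 0" --pt "-0.05 0.0045 0 0" --pt "-0.065 0.0055 0.0 0" --pt "-0.073 0.0062 0.0 0" --pt "-0.075 0.0065 0 0"

```text
time: 5.6
ee_pos: [0.517, -0.0394, 0.1455]
tcp_rot: [180.0, -0.0, 85.5]
wrist_force: [-0.1, 0.0, -1.3]
opening: 0.0189
grasp_force: 39.1
```

Run:
```python
from h import *
C={n:bot.camera(n) for n in('scene','top')}
to(.518,-.0385,.12,85.7)
p=bot.get_obs()['ee_pos']; print(proj(C['scene'],p-[0,0,.0408]),proj(C['scene'],[.518,-.0385,.066]))
for t in('pin','ear_hole'):
    for n in C: print(t,n,[(np.round(r['location'],1),round(r['confidence'],2)) for r in bot.mark_of(n,t)[:2]])
for n in C: cv2.imwrite(f'pics/full_{n}.png',C[n]['color'])
cv2.imwrite('pics/i.png',cv2.resize(C['scene']['color'][150:290,180:320],(600,600),interpolation=2))
```

```text
t 5.7 pos [ 0.517  -0.0386  0.1454] rot [-1.7999e+02 -1.0000e-02  8.5600e+01] F [ 0.1 -0.2 -0.4] T [-0.02 -0.04 -0.02] open 0.0187 gf 39.1
shift [0.0002 0.001  0.0254] turn -0.002
[249.16752877 230.9867497 ] [251.60704172 244.01210706]
pin scene [(array([363.1, 198. ]), 0.78), (array([247.5, 231.8]), 0.61)]
pin top [(array([236.9, 316.7]), 0.66), (array([184.2, 285.7]), 0.64)]
ear_hole scene [(array([253.1, 245.4]), 0.63)]
ear_hole top [(array([365.1, 265.8]), 0.57)]
```

View pics/i.png

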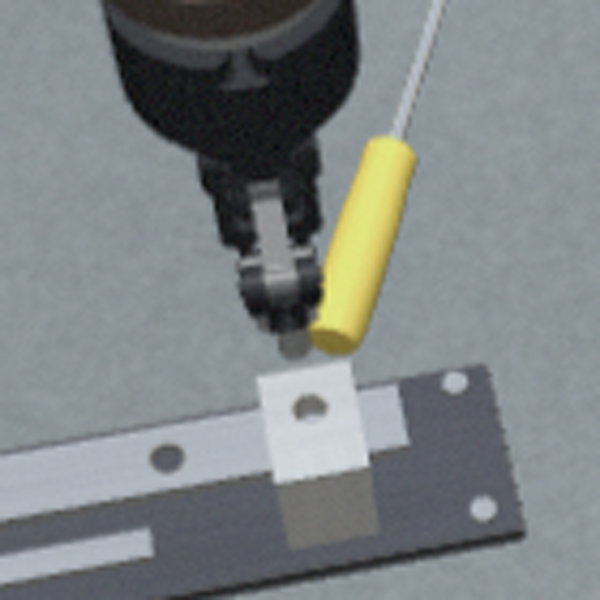

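The pin tip is at scene (248.2,232.5) and the ear hole at (252,244.7). The tip lies about 1 px left of where it should project, so I'll nudge it +y and lower it close to the ear.

Call:
arm_command --pt "0.0005 0.001 0.006 0" --pt "0.001 0.001 0.014 0" --pt "0.0015 0.001 0.022 0" --pt "0.0015 0.001 0.028 0" --pt "0.0015 0.001 0.032 0"

```text
time: 6.4
ee_pos: [0.5177, -0.0375, 0.1124]
tcp_rot: [-179.9, 0.0, 85.6]
wrist_force: [0.5, -0.1, -0.1]
opening: 0.0188
grasp_force: 39.1
```

Run:
```python
from h import *
C={n:bot.camera(n) for n in('scene','top')}
to(.518,-.0385,.112,85.7)
p=bot.get_obs()['ee_pos']; print(proj(C['scene'],p-[0,0,.0408]),proj(C['scene'],[.518,-.0385,.066]),proj(C['scene'],[.518,-.0375,.066]),proj(C['scene'],[.519,-.0385,.066]))
s=cv2.resize(C['scene']['color'][200:270,215:285],(560,560),interpolation=2)
t=cv2.resize(C['top']['color'][235:295,335:395],(240,240),interpolation=2)
cv2.imwrite('pics/j.png',cv2.hconcat([s,cv2.copyMakeBorder(t,0,320,0,0,0)]))
```

```text
t 6.5 pos [ 0.5177 -0.0375  0.1126] rot [-179.94    0.     85.59] F [ 0.7  0.6 -0.6] T [0.02 0.02 0.03] open 0.019 gf 39.1
shift [-0.001   0.0004  0.0006] turn -0.002
[251.82948176 241.87105387] [251.60704172 244.01210706] [252.20295342 243.86378646] [251.74761755 244.51590949]
```

View pics/j.png

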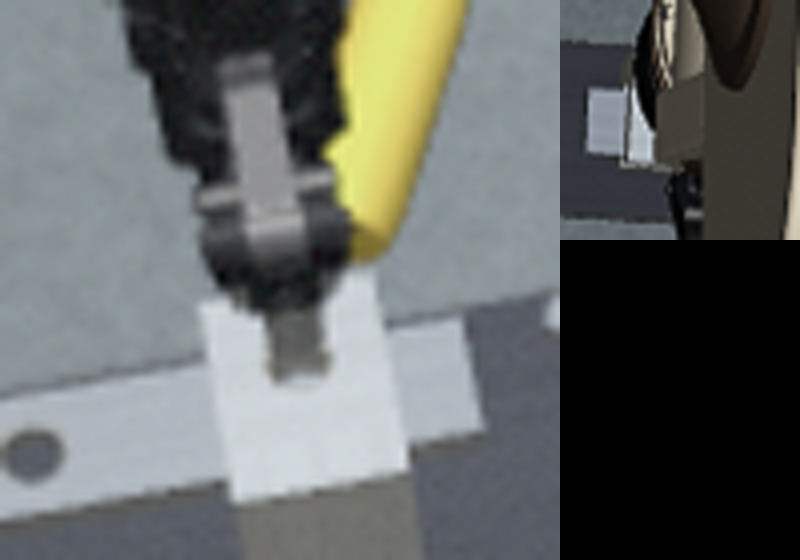

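The tip sits just above the hole: shank at column 251.6, hole at 251.8. I estimate the hole about 1 mm further in +x. Descending carefully.

Call:
arm_command --pt "0 0.001 0.002 0" --pt "0 0.001 0.004 0" --pt "0 0.001 0.006 0" --pt "0 0.001 0.0075 0" --pt "0 0.001 0.009 0"

```text
time: 7.0
ee_pos: [0.5191, -0.0376, 0.1044]
tcp_rot: [180.0, 0.0, 85.6]
wrist_force: [0.6, -0.4, -0.8]
opening: 0.0192
grasp_force: 39.1
```

```bash
python3 -c "
from h import *
to(.5188,-.0377,.0905,85.7)"
```

```text
t 7.0 pos [ 0.5191 -0.0376  0.1044] rot [179.99   0.    85.59] F [ 0.6 -0.4 -0.8] T [ 0.02 -0.   -0.03] open 0.0192 gf 39.1
shift [-0.0001 -0.0003  0.0139] turn -0.002
```

Call:
arm_command --pt "0 0 0.002 0" --pt "0 0 0.0035 0" --pt "0 0 0.005 0" --pt "0 0 0.0065 0" --pt "0 0 0.008 0"

```text
time: 7.5
ee_pos: [0.5191, -0.0376, 0.0963]
tcp_rot: [180.0, 0.0, 85.6]
wrist_force: [0.7, -0.5, -1.4]
opening: 0.0188
grasp_force: 39.1
```

```bash
python3 -c "
from h import *
to(.5188,-.0377,.0905,85.7)"
```

```text
t 7.5 pos [ 0.5191 -0.0376  0.0963] rot [180.     0.    85.59] F [ 0.7 -0.5 -1.4] T [-0.02  0.    0.02] open 0.0188 gf 39.1
shift [-0.0001 -0.0003  0.0058] turn -0.002
```

Call:
arm_command --pt "0 0 0.0015 0" --pt "0 0 0.003 0" --pt "0 0 0.0045 0" --pt "0 0 0.0055 0" --pt "0 0 0.006 0"

```text
time: 8.0
ee_pos: [0.519, -0.0376, 0.0903]
tcp_rot: [-180.0, -0.0, 85.6]
wrist_force: [0.6, -0.1, -1.7]
opening: 0.019
grasp_force: 39.1
```

```bash
python3 -c "
from h import *
to(.5188,-.0377,.0895,85.7)"
```

```text
t 8.0 pos [ 0.519  -0.0376  0.0903] rot [-179.99   -0.     85.59] F [ 0.6 -0.1 -1.7] T [ 0.    0.03 -0.04] open 0.019 gf 39.1
shift [-0.0001 -0.0002  0.0008] turn -0.002
```

Call:
arm_command --pt "0 0 0.0005 0" --pt "0 0 0.0005 0" --pt "0 0 0.0005 0" --pt "0 0 0.0005 0" --pt "0 0 0.0005 0" --hand 0.05 --grip_force 20

```text
time: 8.5
ee_pos: [0.5191, -0.0376, 0.09]
tcp_rot: [180.0, 0.0, 85.6]
wrist_force: [-0.2, -0.3, -1.0]
opening: 0.05
grasp_force: 0.0
```

Call:
arm_command --pt "0 0 -0.01 0" --pt "0 0 -0.03 0" --pt "0 0 -0.06 0" --pt "0 0 -0.085 0" --pt "0 0 -0.09 0"

```text
time: 9.0
ee_pos: [0.5202, -0.0377, 0.1839]
tcp_rot: [179.7, -0.0, 85.6]
wrist_force: [0.2, 0.1, 0.0]
opening: 0.05
grasp_force: 0.0
```

Run:
```python
from h import *
C={n:bot.camera(n) for n in('scene','top')}
c=C['scene']
for n in C:
    for t in('post_top','pin'): print(t,n,[(np.round(r['location'],1),round(r['confidence'],2),atz(C[n],r['location'],.123 if t=='post_top' else .049).round(4)) for r in bot.mark_of(n,t)[:4]])
to(.506,-.209,.18,85.7)
d=np.array([.075,.997]); 
# expected: pin head top centre at z .119 above hole
print(proj(c,[.5188,-.038,.119]),proj(c,[.5188,-.038,.091]))
s=c['color'][190:300,115:290]
cv2.imwrite('pics/k.png',cv2.resize(s,(796,500),interpolation=2))
```

```text
post_top scene [(array([136.5, 247.7]), 0.94, array([ 0.5097, -0.21  ,  0.123 ]))]
pin scene [(array([419.9, 207. ]), 0.77, array([0.5173, 0.2588, 0.049 ])), (array([251.9, 249.4]), 0.73, array([ 0.518 , -0.0396,  0.049 ])), (array([361.6, 198.6]), 0.48, array([0.4719, 0.1681, 0.049 ]))]
post_top top []
pin top [(array([365.1, 262.6]), 0.59, array([ 0.5241, -0.0439,  0.049 ])), (array([182.7, 282.7]), 0.5, array([0.4925, 0.2724, 0.049 ])), (array([234.9, 313.9]), 0.43, array([0.4383, 0.1822, 0.049 ])), (array([224.3, 213.3]), 0.41, array([0.614 , 0.2031, 0.049 ]))]
t 9.3 pos [ 0.5186 -0.0376  0.1787] rot [-179.89    0.     85.59] F [ 0.3 -0.3  0.5] T [-0.01  0.04  0.01] open 0.0499 gf 0.0
shift [-0.1719  0.0006 -0.0013] turn -0.002
[248.93776643 226.91151751] [250.60227132 236.32824768]
```

View pics/k.png

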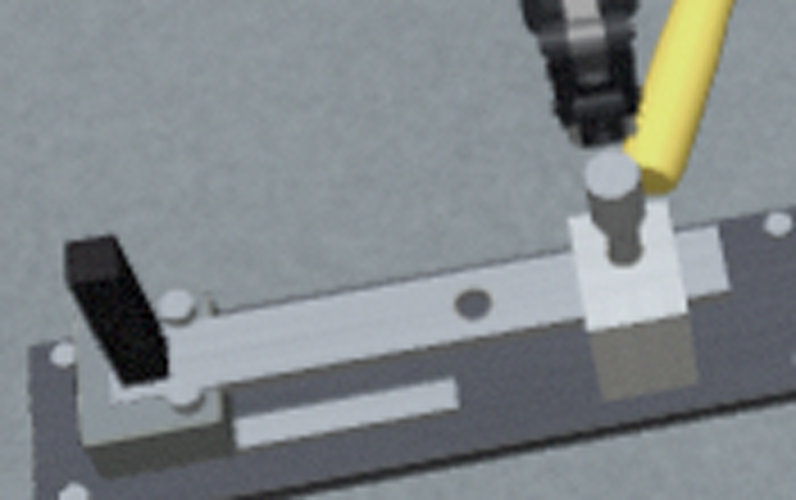

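The pin stands in the ear resting on the bar, with its head top at crop (612,175). The post top is at crop (92,259), world about (0.5065, -0.2105). The bar hole at (473,303) is still about 56 mm short.

Call:
arm_command --pt "-0.025 0 0 0" --pt "-0.065 0 0 0" --pt "-0.105 0 0 0" --pt "-0.145 0 0 0" --pt "-0.1735 0 0 0"

```text
time: 9.8
ee_pos: [0.5049, -0.2126, 0.1789]
tcp_rot: [-179.9, -0.0, 85.5]
wrist_force: [-0.3, -0.5, -0.3]
opening: 0.0501
grasp_force: 0.0
```

```bash
python3 -c "
from h import *
to(.5065,-.2105,.085,85.7)"
```

```text
t 9.8 pos [ 0.5049 -0.2126  0.1789] rot [-1.7992e+02 -1.0000e-02  8.5530e+01] F [-0.3 -0.5 -0.3] T [-0.   -0.03  0.01] open 0.0501 gf 0.0
shift [0.0022 0.0016 0.0939] turn -0.003
```

Call:
arm_command --pt "0.001 0.0015 0.015 0" --pt "0.001 0.0015 0.035 0" --pt "0.001 0.0015 0.055 0" --pt "0.001 0.0015 0.075 0" --pt "0.001 0.0015 0.09 0"

```text
time: 10.3
ee_pos: [0.5064, -0.2087, 0.0873]
tcp_rot: [-179.8, -0.1, 85.6]
wrist_force: [-0.6, -0.0, -0.1]
opening: 0.05
grasp_force: 0.0
```

Call:
arm_command --pt "0 0 0.003 0" --pt "0 0 0.003 0" --pt "0 0 0.003 0" --pt "0 0 0.003 0" --pt "0 0 0.003 0" --hand 0.01 --grip_force 20

```text
time: 10.8
ee_pos: [0.505, -0.2091, 0.0866]
tcp_rot: [-179.7, -0.0, 85.6]
wrist_force: [-12.1, 1.2, -2.6]
opening: 0.0178
grasp_force: 24.8
```

```bash
cat >> h.py <<'E'
def gap():
    C={n:bot.camera(n) for n in('scene','top')}
    for n in C: print(n,[(t,np.round(r['location'],1),round(r['confidence'],2)) for t in('post_top','bar_mid') for r in bot.mark_of(n,t)[:1]])
    to(.519,-.038,.085,85.7); return C
E
python3 -c "
from h import *
gap()"
```

```text
scene [('bar_mid', array([222. , 256.4]), 0.58)]
top [('post_top', array([474.3, 269.2]), 0.88), ('bar_mid', array([389.7, 266.8]), 0.7)]
t 11.1 pos [ 0.505  -0.2091  0.0866] rot [-1.7971e+02 -5.0000e-02  8.5580e+01] F [-11.5   3.   -2.9] T [0.36 1.85 0.01] open 0.0177 gf 24.8
shift [0.1716 0.0007 0.0017] turn -0.002
```

Call:
arm_command --pt "0 -0.0015 0 0" --pt "0.003 -0.0015 0 0" --pt "0.007 -0.0015 0 0" --pt "0.011 -0.0015 0 0" --pt "0.015 -0.0015 0 0"

```text
time: 11.6
ee_pos: [0.5061, -0.1947, 0.0866]
tcp_rot: [-179.9, 0.0, 85.6]
wrist_force: [-5.5, -2.6, -7.2]
opening: 0.0175
grasp_force: 24.1
```

```bash
python3 -c "
from h import *
to(.519,-.038,.085,85.7)"
```

```text
t 11.6 pos [ 0.5061 -0.1947  0.0866] rot [-1.7988e+02  4.0000e-02  8.5560e+01] F [-5.5 -2.6 -7.2] T [-0.45  0.87  0.04] open 0.0175 gf 24.1
shift [0.1572 0.0007 0.0015] turn -0.002
```

Call:
arm_command --pt "0.004 -0.0007 0.0007 0" --pt "0.009 -0.0007 0.0007 0" --pt "0.014 -0.0007 0.0007 0" --pt "0.019 -0.0007 0.0007 0" --pt "0.023 -0.0007 0.0007 0"

```text
time: 12.1
ee_pos: [0.5079, -0.1714, 0.0866]
tcp_rot: [-180.0, 0.0, 85.6]
wrist_force: [-6.1, -2.6, -3.4]
opening: 0.0181
grasp_force: 24.7
```

Run:
```python
from h import *
C=gap()
# bar hole offset from ear in scene: dark blob along bar line
c=C['scene']; g=cv2.cvtColor(c['color'],cv2.COLOR_BGR2GRAY)
ear=np.array([.519,-.038]); d=np.array([.0755,.9971])
for s in range(4,44,1):
    u=proj(c,[*(ear-d*s*1e-3),.049]); v=cv2.getRectSubPix(g,(3,3),(float(u[0]),float(u[1]))).mean(); print(s,int(v),end='; ')
```

```text
scene [('bar_mid', array([245.7, 251. ]), 0.7)]
top [('post_top', array([450.3, 267.2]), 0.57), ('bar_mid', array([365.8, 269.2]), 0.66)]
t 12.4 pos [ 0.5079 -0.171   0.0865] rot [-1.7999e+02 -7.0000e-02  8.5610e+01] F [-4.1  2.9 -1.8] T [ 0.48  1.09 -0.01] open 0.0177 gf 25.0
shift [0.1335 0.0009 0.0017] turn -0.001
4 207; 5 207; 6 207; 7 208; 8 208; 9 208; 10 208; 11 208; 12 208; 13 208; 14 208; 15 208; 16 203; 17 193; 18 173; 19 151; 20 127; 21 109; 22 95; 23 92; 24 99; 25 113; 26 130; 27 147; 28 164; 29 172; 30 176; 31 177; 32 177; 33 177; 34 177; 35 177; 36 177; 37 176; 38 176; 39 176; 40 176; 41 176; 42 176; 43 176;
```

Call:
arm_command --pt "0.002 -0.0005 0 0" --pt "0.0045 -0.0005 0 0" --pt "0.007 -0.0005 0 0" --pt "0.0095 -0.0005 0 0" --pt "0.012 -0.0005 0 0"

```text
time: 12.9
ee_pos: [0.5087, -0.1595, 0.0865]
tcp_rot: [180.0, 0.0, 85.6]
wrist_force: [-1.6, -2.6, -0.6]
opening: 0.0172
grasp_force: 25.1
```

Call:
arm_command --pt "0.0003 0 0 0" --pt "0.0008 0 0 0" --pt "0.0013 0 0 0" --pt "0.0018 0 0 0" --pt "0.002 0 0 0"

```text
time: 13.4
ee_pos: [0.5089, -0.1577, 0.0866]
tcp_rot: [180.0, 0.0, 85.6]
wrist_force: [0.6, -1.6, 2.1]
opening: 0.0175
grasp_force: 25.4
```

```bash
cat >> h.py <<'E'
def head(ref=None):
    import os
    c=bot.camera('scene'); g=cv2.cvtColor(c['color'],cv2.COLOR_BGR2GRAY)
    to(.519,-.038,.085,85.7)
    p=g[205:262,235:268]
    if not os.path.exists('ref.npy'): np.save('ref.npy',cv2.cvtColor(cv2.imread('pics/full_scene.png'),cv2.COLOR_BGR2GRAY))
    for z in (.119,.105,.095,.085): 
        u=proj(c,[.519,-.038,z]); print(z,u.round(0),int(cv2.getRectSubPix(g,(3,3),(float(u[0]),float(u[1]))).mean()),end=' ')
    print()
E
python3 -c "
from h import *
head()"
```

```text
t 13.45 pos [ 0.5089 -0.1577  0.0865] rot [179.96   0.    85.59] F [-0.7 -2.9  2.4] T [-0.35  0.25 -0.04] open 0.0174 gf 25.4
shift [0.1201 0.0009 0.0015] turn -0.002
0.119 [249. 227.] 179 0.105 [250. 232.] 111 0.095 [250. 235.] 93 0.085 [251. 238.] 92
```

Call:
arm_command --pt "0.0004 0 0 0" --pt "0.0008 0 0 0" --pt "0.0012 0 0 0" --pt "0.0016 0 0 0" --pt "0.002 0 0 0"

```text
time: 13.95
ee_pos: [0.509, -0.1557, 0.0865]
tcp_rot: [180.0, 0.0, 85.6]
wrist_force: [1.1, -3.2, 5.2]
opening: 0.0177
grasp_force: 25.8
```

```bash
python3 -c "
from h import *
head()"
```

```text
t 14.0 pos [ 0.509  -0.1557  0.0865] rot [1.7996e+02 1.0000e-02 8.5590e+01] F [ 0.4 -2.5  5.1] T [-0.42  0.09  0.09] open 0.0175 gf 25.8
shift [0.1181 0.0009 0.0015] turn -0.002
0.119 [249. 227.] 180 0.105 [250. 232.] 118 0.095 [250. 235.] 93 0.085 [251. 238.] 93
```

Call:
arm_command --pt "0.0003 0 0 0" --pt "0.0006 0 0 0" --pt "0.0009 0 0 0" --pt "0.0012 0 0 0" --pt "0.0015 0 0 0"

```text
time: 14.5
ee_pos: [0.5092, -0.1542, 0.0866]
tcp_rot: [180.0, 0.0, 85.6]
wrist_force: [0.4, -2.9, 5.3]
opening: 0.0176
grasp_force: 25.8
```

```bash
python3 -c "
from h import *
head()"
```

```text
t 14.55 pos [ 0.5091 -0.1541  0.0865] rot [179.96   0.    85.59] F [ 1.3 -2.3  5.8] T [-0.5   0.08  0.04] open 0.0177 gf 25.8
shift [0.1166 0.0009 0.0015] turn -0.002
0.119 [249. 227.] 180 0.105 [250. 232.] 119 0.095 [250. 235.] 93 0.085 [251. 238.] 92
```

Call:
arm_command --pt "0.0003 0 0 0" --pt "0.0006 0 0 0" --pt "0.0009 0 0 0" --pt "0.0012 0 0 0" --pt "0.0015 0 0 0"

```text
time: 15.05
ee_pos: [0.5093, -0.1527, 0.0866]
tcp_rot: [180.0, 0.0, 85.6]
wrist_force: [1.2, -2.1, 4.8]
opening: 0.018
grasp_force: 25.9
```

```bash
python3 -c "
from h import *
head()"
```

```text
t 15.1 pos [ 0.5092 -0.1526  0.0865] rot [179.96   0.    85.59] F [ 0.7 -2.1  5.4] T [-0.42  0.08  0.01] open 0.018 gf 25.9
shift [0.115  0.0009 0.0015] turn -0.002
0.119 [249. 227.] 145 0.105 [250. 232.] 174 0.095 [250. 235.] 183 0.085 [251. 238.] 181
```

The pin has dropped: the head brightness moved from z 0.119 down to about 0.095. I'll stop, release the post and back off upward.

Call:
arm_command --pt "0 0 0 0" --pt "0 0 0 0" --pt "0 0 0 0" --pt "0 0 0 0" --pt "0 0 0 0" --hand 0.05

```text
time: 15.6
ee_pos: [0.5089, -0.1526, 0.0861]
tcp_rot: [-180.0, -0.0, 85.6]
wrist_force: [0.1, -0.4, -0.4]
opening: 0.0498
grasp_force: 0.0
```

Call:
arm_command --pt "0 0 -0.01 0" --pt "0 0 -0.03 0" --pt "0 0 -0.055 0" --pt "0 0 -0.075 0" --pt "0 0 -0.085 0"

```text
time: 16.1
ee_pos: [0.5096, -0.1528, 0.1739]
tcp_rot: [179.8, 0.0, 85.6]
wrist_force: [0.2, -0.2, -0.2]
opening: 0.0502
grasp_force: 0.0
```

Run:
```python
from h import *
head()
C={n:bot.camera(n) for n in('scene','top')}
print([(np.round(r['location'],1),round(r['confidence'],2)) for r in bot.mark_of('scene','pin')[:4]])
for z in(.094,.1,.104,.108): print(z,proj(C['scene'],[.519,-.038,z]).round(1))
s=cv2.resize(C['scene']['color'][195:275,155:295],(800,457),interpolation=2)
cv2.imwrite('pics/l.png',s)
g=cv2.cvtColor(C['scene']['color'],cv2.COLOR_BGR2GRAY); print(g[222:252,250]);
```

```text
t 16.15 pos [ 0.5098 -0.1529  0.1745] rot [1.7979e+02 5.0000e-02 8.5590e+01] F [ 0.  -0.1  1. ] T [0.06 0.05 0.03] open 0.05 gf 0.0
shift [ 0.1154 -0.      0.0894] turn -0.002
0.119 [249. 227.] 146 0.105 [250. 232.] 175 0.095 [250. 235.] 184 0.085 [251. 238.] 182 
[(array([363.9, 196.4]), 0.77), (array([419.3, 207.5]), 0.6)]
0.094 [250.5 235.4]
0.1 [250.1 233.5]
0.104 [249.9 232.1]
0.108 [249.6 230.8]
[143 144 143 146 149 146 140 142 152 171 184 184 187 185 184 186 185 183
 167 101  95  93  94  92  96  89 127 190 211 208]
```

View pics/l.png

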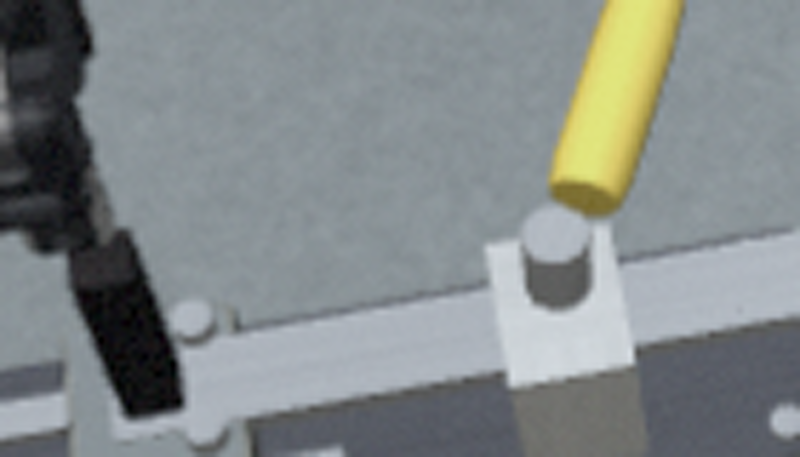

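The pin's head is down at crop (557,235), with a small gap of a few mm still left above the ear, so it is resting on the ball. Next I close the fingers and press it from above.

Call:
arm_command --pt "0.02 0 0 0" --pt "0.05 0 0 0" --pt "0.08 0 0 0" --pt "0.105 0 0 0" --pt "0.1155 0 0 0" --hand 0

```text
time: 16.8
ee_pos: [0.5174, -0.0358, 0.1699]
tcp_rot: [-179.9, -0.0, 85.7]
wrist_force: [0.1, 0.2, -0.8]
opening: -0.0003
grasp_force: 0.0
```

Call:
arm_command --pt "0 0 0.01 0" --pt "0 0 0.03 0" --pt "0 0 0.05 0" --pt "0 0 0.06 0" --pt "0 0 0.065 0"

```text
time: 17.3
ee_pos: [0.5171, -0.0383, 0.1045]
tcp_rot: [-179.9, 0.0, 85.5]
wrist_force: [-0.6, -0.7, 0.5]
opening: -0.0002
grasp_force: 0.0
```

```bash
python3 -c "
from h import *
to(.519,-.038,.1,85.7)"
```

```text
t 17.3 pos [ 0.5171 -0.0383  0.1045] rot [-1.7987e+02  1.0000e-02  8.5540e+01] F [-0.6 -0.7  0.5] T [-0.01  0.01 -0.02] open -0.0002 gf 0.0
shift [0.0004 0.0019 0.0045] turn -0.003
```

Call:
arm_command --pt "0 0.0015 0.0005 0" --pt "0 0.0015 0.0015 0" --pt "0 0.0015 0.0025 0" --pt "0 0.0015 0.0035 0" --pt "0 0.0015 0.0045 0"

```text
time: 17.8
ee_pos: [0.5195, -0.0376, 0.102]
tcp_rot: [180.0, -0.0, 85.6]
wrist_force: [-1.3, -0.1, -0.2]
opening: -0.0
grasp_force: 0.0
```

```bash
python3 -c "
from h import *
to(.519,-.038,.094,85.7)"
```

```text
t 17.8 pos [ 0.5195 -0.0376  0.102 ] rot [179.97  -0.    85.59] F [-1.3 -0.1 -0.2] T [ 0.02  0.01 -0.02] open -0.0 gf 0.0
shift [-0.0004 -0.0005  0.008 ] turn -0.002
```

Call:
arm_command --pt "0 0 0.001 0" --pt "0 0 0.002 0" --pt "0 0 0.003 0" --pt "0 0 0.004 0" --pt "0 0 0.005 0"

```text
time: 18.3
ee_pos: [0.5193, -0.0376, 0.0966]
tcp_rot: [-180.0, 0.0, 85.6]
wrist_force: [-0.2, 1.3, -0.2]
opening: 0.0
grasp_force: 0.0
```

```bash
python3 -c "
from h import *
to(.519,-.038,.094,85.7)"
```

```text
t 18.3 pos [ 0.5193 -0.0376  0.0966] rot [-179.99    0.     85.59] F [-0.2  1.3 -0.2] T [-0.02  0.03 -0.  ] open 0.0 gf 0.0
shift [-0.0004 -0.0003  0.0026] turn -0.002
```

Call:
arm_command --pt "0 0 0.0005 0" --pt "0 0 0.001 0" --pt "0 0 0.0015 0" --pt "0 0 0.002 0" --pt "0 0 0.0025 0"

```text
time: 18.8
ee_pos: [0.5196, -0.0377, 0.0946]
tcp_rot: [180.0, 0.0, 85.6]
wrist_force: [-0.7, -1.0, 5.8]
opening: -0.0002
grasp_force: 2.7
```

```bash
python3 -c "
from h import *
to(.519,-.038,.094,85.7)"
```

```text
t 18.8 pos [ 0.5196 -0.0377  0.0946] rot [1.7996e+02 1.0000e-02 8.5590e+01] F [-0.7 -1.   5.8] T [-0.2   0.13  0.04] open -0.0002 gf 2.7
shift [-0.0003 -0.0006  0.0006] turn -0.002
```

Call:
arm_command --pt "0 0 0.0003 0" --pt "0 0 0.0006 0" --pt "0 0 0.0009 0" --pt "0 0 0.001 0" --pt "0 0 0.001 0"

```text
time: 19.3
ee_pos: [0.5198, -0.038, 0.0944]
tcp_rot: [179.9, 0.0, 85.6]
wrist_force: [-2.1, -1.3, 8.0]
opening: -0.0002
grasp_force: 4.3
```

```bash
python3 -c "
from h import *
head()"
```

```text
t 19.35 pos [ 0.5198 -0.038   0.0945] rot [1.7989e+02 4.0000e-02 8.5580e+01] F [-1.4 -0.7  9.3] T [-0.4   0.35 -0.02] open 0.0001 gf 4.3
shift [-0.0001 -0.0008  0.0095] turn -0.002
0.119 [249. 227.] 121 0.105 [250. 232.] 123 0.095 [250. 235.] 158 0.085 [251. 238.] 86
```

Call:
arm_command --pt "0 0 0.0003 0" --pt "0 0 0.0006 0" --pt "0 0 0.0009 0" --pt "0 0 0.0009 0" --pt "0 0 0.0009 0"

```text
time: 19.85
ee_pos: [0.52, -0.0382, 0.0942]
tcp_rot: [179.8, 0.1, 85.6]
wrist_force: [-2.7, -2.8, 12.9]
opening: -0.0004
grasp_force: 6.6
```

```bash
python3 -c "
from h import *
head()"
```

```text
t 19.9 pos [ 0.52   -0.0382  0.0942] rot [1.7984e+02 7.0000e-02 8.5570e+01] F [-3.1 -2.8 14.6] T [-0.71  0.62 -0.02] open 0.0001 gf 6.6
shift [ 0.0001 -0.0011  0.0092] turn -0.002
0.119 [249. 227.] 121 0.105 [250. 232.] 122 0.095 [250. 235.] 157 0.085 [251. 238.] 90
```

It's a hard stop at 0.0942 m with 14 N, and home is 0.094 m, so the pin is seated. Backing off and checking.

Call:
arm_command --pt "0 0 -0.005 0" --pt "0 0 -0.02 0" --pt "0 0 -0.05 0" --pt "0 0 -0.085 0" --pt "0 0 -0.11 0"

```text
time: 20.4
ee_pos: [0.5195, -0.0375, 0.2053]
tcp_rot: [179.9, -0.0, 85.6]
wrist_force: [0.1, -0.1, -0.1]
opening: 0.0001
grasp_force: 0.0
```

Call:
arm_command --pt "-0.01 0 -0.005 0" --pt "-0.03 0 -0.01 0" --pt "-0.06 0 -0.01 0" --pt "-0.08 0 -0.01 0" --pt "-0.08 0 -0.01 0"

```text
time: 20.9
ee_pos: [0.5127, -0.1195, 0.2119]
tcp_rot: [-179.9, 0.0, 85.4]
wrist_force: [-0.3, -0.4, -0.9]
opening: 0.0
grasp_force: 0.0
```

Run:
```python
from h import *
head()
c=bot.camera('scene'); g=cv2.cvtColor(c['color'],cv2.COLOR_BGR2GRAY); print(g[222:256,250],g[222:256,252])
for z in(.066,.072,.094,.1): print(z,proj(c,[.519,-.038,z]).round(1))
old=cv2.imread('pics/l.png'); o=cv2.cvtColor(cv2.resize(old,(140,80),interpolation=cv2.INTER_AREA),cv2.COLOR_BGR2GRAY)
T=o[30:62,88:108]; r=cv2.matchTemplate(g[215:265,235:270],T,cv2.TM_CCOEFF_NORMED); print(cv2.minMaxLoc(r),'old loc',(155+88-235,195+30-215))
print(g[225:252,252]-0, o[30:57,97])
```

```text
t 20.95 pos [ 0.5128 -0.1184  0.2119] rot [-1.7994e+02 -1.0000e-02  8.5470e+01] F [-0.2  0.  -0.5] T [-0.03  0.06 -0.02] open -0.0 gf 0.0
shift [ 8.060e-02 -1.000e-04  1.269e-01] turn -0.004
0.119 [249. 227.] 145 0.105 [250. 232.] 176 0.095 [250. 235.] 184 0.085 [251. 238.] 183 
[143 144 145 147 148 146 140 144 149 168 185 187 186 184 184 182 184 185
 178 148  89  95  94  92  93  92 102 160 210 209 207 208 209 211] [180 183 189 190 174 120 106 111 128 162 185 183 183 184 185 186 187 186
 178 126  93  91  95  92  91  91  95 148 211 209 207 210 210 213]
0.066 [252.  244.4]
0.072 [251.7 242.6]
0.094 [250.5 235.4]
0.1 [250.1 233.5]
(-0.34221088886260986, 0.9800638556480408, (15, 18), (7, 10)) old loc (8, 10)
[190 174 120 106 111 128 162 185 183 183 184 185 186 187 186 178 126  93
  91  95  92  91  91  95 148 211 209] [190 171 122 108 111 139 174 185 184 184 184 185 184 183 184 167 107  95
  95  95  94  94  93 105 159 208 209]
```

```bash
python3 -c "
from h import *
print(bot.job_done())"
```

```text
the job is handed in; nothing more can be done
None
```

The job is handed in: the pin stood in the ear, the carriage was slid until the pin dropped into the bar, and a press of about 14 N met a hard stop at 94.2 mm (home is 94 mm). The last picture agrees to within about 1 mm, the arm touched nothing else, and no verdict came back.

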